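# Rock the ball sorter's gate over and feed the waiting balls

## Robot

A 6-joint arm with a two-finger parallel gripper is mounted at the origin on the work surface. World frame = base frame: x ahead of the robot, y to its left, z up, the work surface at z = 0. Lengths are in mm, angles in rad, forces in N, time in s.
With the tool pointing down it reaches from about 275 to 1000 mm from the base axis. Payload 8.4 kg.
Tool frame: the origin (TCP) lies between the finger pads; the fingertips stand 22 mm ahead of it and the grasp point (between the pads) lies 3 mm ahead of it; z points along the fingers, y is the line along which they close (so a half turn about z gives the same grasp; the last joint's range is limited). The gripper opens to 85 mm and grips with 20 to 120 N. Pads are 22 mm wide; open, the fingers measure 114 mm over their backs; the gripper's body (76 mm by 85 mm) begins 54 mm behind the grasp point. The pads swing forward as they close: fully open they stand 13 mm farther back than shut.
Start: joints at [-1.339, 0.353, 1.633, -0, 1.155, -0.002], TCP at [144.796, -607.999, 253.281] pointing down, gripper open.
Joint ranges: [-2.63, 2.63], [-0.92, 2.1], [0.06, 2.66], [-1.3, 4.44], [0, 2.69], [-3.02, 3.02]. Speed limits (rad/s): [2.22, 2.22, 2.79, 3.14, 3.14, 3.14].

## Interface

Orientations are given as [roll, pitch, yaw] about the fixed x, y, z axes, in that order (R = Rz(yaw) Ry(pitch) Rx(roll)).
In Python, from rig import r, grab_frame gives the robot as it stands.
- The arm moves only by the shell command python3 -m inch 'ROWS' [FORCE]. ROWS is JSON, a list of rows, each a list of 7 numbers: the turn, a rotation vector about the tool's x, y, z as a fraction of full scale, then the shift along the tool's x, y, z as a fraction of full scale, then the closure, from 0 (fully open) to 1 (shut). In form: [[rx, ry, rz, dx, dy, dz, fingers], ...]. A call has 1 to 8 rows; each row shifts and turns the commanded pose from where the row before left it, along the tool's axes as they then stand; what a row does not reach is not made up. Full scale, the value 1, is 2.5 cm for a shift and pi rad for a turn. A row lasts 1/12 s, in which the tool goes at most 41.7 mm and 7.16 degrees, less where a joint would pass 70% of its speed; a pose out of reach is approached as far as the arm can. A call with a number of a shift or a turn outside -1 to 1 is refused whole. A call with a gripper value outside its range is refused whole. The fingers move at their own pace and stop on an object; FORCE is the grip in N (left out, the last holds). Time passes only in rows, so rows that do not move let the fingers close. It gives the time, the measured TCP pose, the force, the opening and the grip force at its end, in the units of the state.
- r.sense(): the state, without advancing time (a new reading comes with each control period).
- grab_frame(name): name is "side" or "top"; returns a dict with "pixels" (420x560x3 uint8, red, green, blue), "z_map" (420x560 float32, mm along the optical axis (not along the pixel's ray), 0 where there is no reading), "vertical_fov" (degrees; the focal length in pixels is half the picture's height over the tangent of half this angle, whatever the lens; pixels are square), "cx", "cy" (the principal point, pixels), "cam_to_world" (4x4, takes a point from camera to world coordinates). Camera axes: x right, y down, z forward; pixel columns grow to the right and rows downward; lengths in mm; the calibration is good to about 2 mm. A picture is of the moment at which its call begins.
- r.sign_off(): hands the job in; it is judged then, once.
The state is a dict: "clock": time; "qpos": joint angles; "qvel": joint speeds; "joint_efforts": joint torques, N m; "eef_pos": TCP position; "tcp_rot": TCP orientation; "contact_force": force on the tool from outside, world axes, zero at the start; "wrist_torque": the same for the moment, N m; "opening": opening from 0.0 (shut) to 1.0 (fully open); "grasp_force": force on a finger pad.
Only numpy, scipy, OpenCV 4.12 (cv2) and the standard library are available. Lean on these libraries where they do the work, as an engineer would, in place of code of your own. Each camera call takes 0.05 s, during which the arm holds its last target. There are 200 camera calls.

## Task

The seesaw gate of the ball sorter is tipped toward one of its two collecting chutes. Using only your fingertips, first press down the red tab on its raised end so the gate rocks over to the other side, then push both steel balls along the feed lane and off its end, so that they roll down the gate and come to rest in that other chute. Do not lift the balls, and leave the other parts on the bench where they are.

Things in the scene. Friction and masses are not known exactly. Their poses are not given: they have to be found in the camera images.
- sorter: the fixed ball sorter on a dark grey base plate 240 x 560 x 10 mm (sorter x -160 to 80 mm, y -280 to 280 mm). Origin on the table straight below the gate's pivot; x runs along the feed lane towards the gate (roughly away from the robot), y to the left, z up. The lane ends at the gate; the gate's two ends meet the two chutes
- gate (a joint): seesaw gate angle, rad: +0.28 (stop) = left end (sorter +y) fully down, feeding the green left chute; -0.28 (stop) = right end down, feeding the yellow right chute. Pivot axis along sorter x, 85 mm above the table. Top-heavy: it drops to whichever side of level (0) it is on and stays there; about 1 N down on the raised tab rocks it over
- gate_mid (a point): middle of the steel gate plank's top face (95 mm above the table), 2 mm past the pivot. The plank is 58 mm wide (along the lane) and 232 mm long (across it). Far side: a guard wall 20 mm tall, and behind it a brass weight 40 mm across reaching 160 mm above the table. Near side: walls 10 mm high, with a 64 mm gap at the lane
- chute_left (a point): floor of the green left chute at mid-length, 36 mm above the table; it spans sorter y 120 to 262 mm, x -28 to 33 mm, walls 22 mm high, floor falling outwards from 55 to 17 mm above the table to a closed end where balls come to rest
- chute_right (a point): the same of the yellow right chute, sorter y -120 to -262 mm
- tab_left (a point): centre of the top face of the left red press tab, 38 x 38 mm and 6 mm thick, on the near side of the gate, 46 mm before the pivot (sorter -x) and 92 mm to the left of it; about 120 mm above the table when raised, 69 mm when down; nothing stands between it and the base plate
- tab_right (a point): the same on the right red press tab, 92 mm to the right of the pivot
- lane_end (a point): the middle of the feed lane's end edge, on its floor, 103 mm above the table (sorter x = -29 mm, y = 0). The blue lane runs back from here 123 mm towards the robot, straight along sorter -x; side walls and the stop at its rear end are 8 mm high; 30 mm wide inside, 40 mm outside. A ball pushed past its end drops 8 mm onto the gate
- ball_front_center (a point): centre of the front steel ball (30 mm across, 110 g), resting in the feed lane nearer the gate, its centre 15 mm above the lane floor; it stays where it is until pushed
- ball_rear_center (a point): centre of the rear steel ball, the same, its centre 33 to 63 mm behind that of the front one; 15 mm or more of free lane lie behind it, and the 8 mm rear stop is low enough to reach over; pushing it on pushes the front ball too
- ball_front: the front ball as a body (its origin turns as it rolls: use its centre)
- ball_rear: the rear ball as a body (its origin turns as it rolls: use its centre)
- tappet: bystander: a valve tappet, a plain steel cylinder 32 mm across and 28 mm tall, standing on the sorter's dark grey base at one side of the lane; origin at the centre of its underside
- spring: bystander: a dark coiled valve spring 30 mm across and 40 mm tall, standing on the base on the other side of the lane; origin at the centre of its underside
- valve: bystander: an engine valve standing on its 36 mm head, stem up, 95 mm tall, near the left end of the base; topples easily; origin at the centre of its underside
- screwdriver: bystander: a screwdriver with a black handle, 200 mm long, lying on the table; origin at its middle
- puck: bystander: a black rubber puck 60 mm across and 32 mm tall, near the right end of the base; origin at the centre of its underside
- oil_can: bystander: a small blue can 60 mm across and 110 mm tall, standing on the table; origin at the centre of its underside

How it is judged:
By the outcome, as a careful person would: the job done as asked, in the order asked, and still so for the second after the job is handed in, with the robot touching nothing.
It also fails if it takes over 45 s, if anything falls off the work surface, if the arm or the gripper's body presses on something with over 40 N, if the wrist force passes 120 N, or if a joint passes its speed limit or range.

## Working session

There is one attempt and no reset: what is moved stays moved. The work goes in short steps, Python scripts to look and compute and a shell command to move; the robot and the scene stay as the last step left them, time stands still between calls to the robot, and variables do not carry over. Pictures are saved under pics/ and viewed, at most 10 in all, crops included, and the job is handed in when it is done.

```bash
mkdir -p pics
cat > h.py <<'E'
import numpy as np,cv2
from rig import r,grab_frame
def get(n):
    f=grab_frame(n);np.savez(n+'.npz',**{k:np.array(v) for k,v in f.items()});return f
def pts(f):
    z=np.array(f['z_map']);h,w=z.shape;fl=h/2/np.tan(np.radians(float(f['vertical_fov']))/2)
    v,u=np.mgrid[:h,:w];P=np.stack([(u-float(f['cx']))/fl*z,(v-float(f['cy']))/fl*z,z],-1)
    T=np.array(f['cam_to_world']);return P@T[:3,:3].T+T[:3,3]
E
python3 - <<'E'
from h import *
for n in('top','side'):
    f=get(n);cv2.imwrite(f'pics/{n}0.png',f['pixels'][:,:,::-1]);print(n,f['cam_to_world'])
s=r.sense();print(s['clock'],s['eef_pos'],s['tcp_rot'],s['contact_force'])
E
```

```text
top [[-9.32887122e-02 -9.75088510e-01  2.01245160e-01  2.97718759e+02]
 [-9.95639082e-01  9.14010173e-02 -1.86727776e-02 -1.22365729e+01]
 [-1.86401476e-04 -2.02109506e-01 -9.79362912e-01  1.51886070e+03]
 [ 0.00000000e+00  0.00000000e+00  0.00000000e+00  1.00000000e+00]]
side [[-7.34045137e-01 -5.13544494e-01  4.44353227e-01 -1.60868362e+02]
 [-6.78869741e-01  5.37842384e-01 -4.99861426e-01  7.85997519e+02]
 [ 1.77090840e-02 -6.68578809e-01 -7.43430404e-01  1.31149388e+03]
 [ 0.00000000e+00  0.00000000e+00  0.00000000e+00  1.00000000e+00]]
0.1 [ 144.69704743 -607.61228565  252.62343327] [-3.14033981e+00 -1.39336833e-05  2.33779321e-01] [ 0.96411215 -0.53996375  0.96116305]
```

View pics/top0.png

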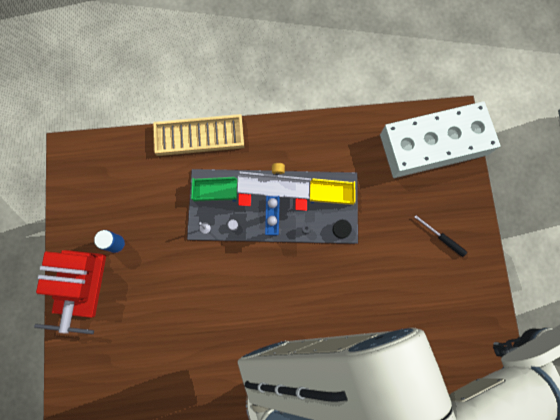

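View pics/side0.png

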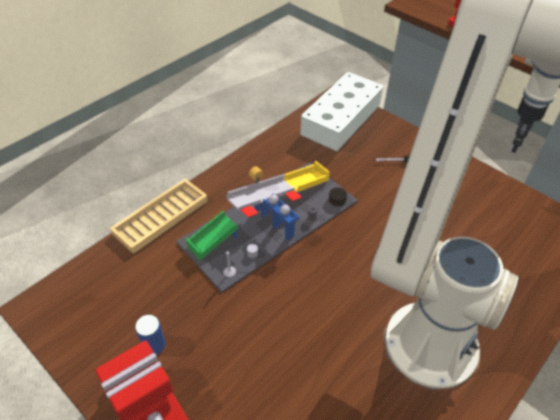

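The top view shows the red tabs at (245,199) and (301,204), the balls at (272,203) and (272,221), the green chute at (214,188) and the yellow one at (332,191). The side view agrees with this. Next I'll measure them.

```bash
cat >> h.py <<'E'
def blobs(f,reg=None):
    p=np.array(f['pixels']);P=pts(f);hsv=cv2.cvtColor(p,cv2.COLOR_RGB2HSV);H,S,V=cv2.split(hsv);z=np.array(f['z_map'])
    M={'red':((H<6)|(H>174))&(S>180)&(V>110),'green':(H>50)&(H<80)&(S>120),'yellow':(H>24)&(H<34)&(S>150),'blue':(H>100)&(H<125)&(S>140)}
    o=[]
    for n,m in M.items():
        m=m&(z>0)&(P[...,0]>350)&(P[...,0]<1000)&(abs(P[...,1])<350)
        k,l,st,c=cv2.connectedComponentsWithStats(m.astype(np.uint8))
        for i in range(1,k):
            if st[i,4]>25:o.append((n,st[i,4],c[i].round(1),np.median(P[l==i],0).round(1),P[l==i].min(0).round(),P[l==i].max(0).round()))
    return o
E
python3 - <<'E'
from h import *
for n in('top','side'):
    f=dict(np.load(n+'.npz'));print(n)
    for b in blobs(f):print(*b)
    P=pts(f)
    if n=='top':
        # base plate rectangle: dark, low height
        z=P[...,2];p=f['pixels'].astype(int);m=(p.max(-1)<110)&(p.max(-1)-p.min(-1)<25)&(P[...,0]>450)&(P[...,0]<900)&(abs(P[...,1]-50)<350)&(z<60)&(z>3)
        m=cv2.morphologyEx(m.astype(np.uint8),cv2.MORPH_OPEN,np.ones((3,3)))
        q=P[m>0][:,:2].astype(np.float32);print(len(q),cv2.minAreaRect(q))
        for v in(200,203,206,219,221,224):print(v,P[v,266:280].round(0)[:, :].tolist())
E
```

```text
top
red 141 [244.5 199.5] [621.   76.  120.2] [602.  58.   5.] [638. 104. 136.]
red 127 [300.7 204.2] [600.1 -99.   70.3] [ 582. -118.    4.] [617. -82.  79.]
green 1014 [213.8 188.7] [684.2 178.   41.1] [641. 101.   7.] [733. 260.  82.]
yellow 1004 [332.2 191. ] [ 639.7 -208.2   41.2] [ 596. -289.    3.] [ 681. -131.   78.]
blue 341 [272.1 217.1] [565.6  -3.6 106.6] [505. -32.   8.] [629.  24. 119.]
6639 ((617.3117065429688, -10.33026123046875), (560.7879638671875, 241.34347534179688), 83.19152069091797)
200 [[614.0, 10.0, 112.0], [613.0, 6.0, 115.0], [612.0, 3.0, 115.0], [610.0, 0.0, 126.0], [608.0, -3.0, 132.0], [608.0, -6.0, 129.0], [606.0, -9.0, 139.0], [606.0, -12.0, 136.0], [606.0, -15.0, 134.0], [607.0, -18.0, 129.0], [609.0, -21.0, 118.0], [612.0, -25.0, 106.0], [610.0, -28.0, 115.0], [611.0, -31.0, 108.0]]
203 [[603.0, 10.0, 115.0], [605.0, 7.0, 108.0], [599.0, 4.0, 131.0], [600.0, 1.0, 127.0], [599.0, -2.0, 130.0], [598.0, -5.0, 132.0], [598.0, -8.0, 132.0], [598.0, -11.0, 132.0], [598.0, -14.0, 130.0], [597.0, -17.0, 134.0], [597.0, -20.0, 130.0], [603.0, -24.0, 105.0], [
[... 1079 characters left out ...]
], [536.0, 4.0, 120.0], [535.0, 1.0, 123.0], [535.0, -2.0, 119.0], [534.0, -5.0, 125.0], [535.0, -8.0, 120.0], [537.0, -11.0, 101.0], [537.0, -15.0, 101.0], [535.0, -18.0, 114.0], [534.0, -21.0, 117.0], [552.0, -25.0, 7.0]]
side
red 71 [292.9 195.4] [598.7 -99.8  67.4] [ 581. -121.   57.] [615. -82.  77.]
red 81 [248.9 211.1] [618.2  76.7 119.9] [600.  57. 111.] [635.  95. 129.]
green 1066 [211.  235.3] [685.8 177.8  41. ] [635. 100.  14.] [722. 252.  75.]
yellow 244 [302.7 179.5] [ 642.7 -194.3   39.7] [ 598. -274.   16.] [ 671. -132.   80.]
blue 42 [275.8 208.4] [577.4   3.4 104.7] [556. -13.  98.] [592.  17. 114.]
blue 89 [289.3 218.2] [519.1   4.4 104.9] [504. -16.  96.] [550.  22. 113.]
```

```bash
python3 -m inch '[[0,0,0.0375,0,0,0,1],[0,0,0.0375,0,0,0,1],[0,0,0.0372,0,0,0,1],[0,0,0,0.52,-0.97,0,1],[0,0,0,0.52,-0.97,0,1],[0,0,0,0.52,-0.97,0,1],[0,0,0,0.52,-0.97,0,1],[0,0,0,0.52,-0.97,0,1]]'
python3 -m inch '[[0,0,0,0.52,-0.97,0,1],[0,0,0,0.52,-0.97,0,1],[0,0,0,0.52,-0.97,0,1],[0,0,0,0.52,-0.97,0,1],[0,0,0,0.52,-0.97,0,1],[0,0,0,0.52,-0.97,0,1],[0,0,0,0.52,-0.97,0,1],[0,0,0,0.52,-0.97,0,1]]'
cat >> h.py <<'E'
yaw=-0.118;O=np.array([656,-15.5])
def st(tx=None,ty=None,tip=None):
    s=r.sense();p=np.array(s['eef_pos']);d=p[:2]-O;c,n=np.cos(yaw),np.sin(yaw)
    sx,sy=c*d[0]+n*d[1],-n*d[0]+c*d[1]
    print('t',round(s['clock'],2),'sorter xy',round(sx,1),round(sy,1),'tip z',round(p[2]-22,1),'rpy',np.round(s['tcp_rot'],3),'F',np.round(s['contact_force'],1))
    if tx is not None:print('rows total dx',(tx-sx)/25,'dy',-(ty-sy)/25,'dz',-(tip-p[2]+22)/25)
E
python3 -c "
from h import *
st(-46,86,140)"
```

```text
clock: 0.77
eef_pos: [224.0, -494.0, 252.9]
tcp_rot: [-3.141, 0.0, -0.119]
contact_force: [0.2, -0.6, -0.5]
opening: 0.0
grasp_force: 0.0
clock: 1.43
eef_pos: [350.3, -313.7, 253.1]
tcp_rot: [-3.141, 0.0, -0.119]
contact_force: [-0.0, 0.1, -0.2]
opening: 0.002
grasp_force: 0.0
t 1.43 sorter xy -268.4 -332.1 tip z 231.1 rpy [-3.141  0.    -0.119] F [-0.   0.1 -0.2]
rows total dx 8.897912972726186 dy -16.722508568130383 dz 3.6449923630696492
```

```bash
python3 -m inch '[[0,0,0,0.5,-0.94,0,1],[0,0,0,0.5,-0.94,0,1],[0,0,0,0.5,-0.94,0,1],[0,0,0,0.5,-0.94,0,1],[0,0,0,0.5,-0.94,0,1],[0,0,0,0.5,-0.94,0,1],[0,0,0,0.5,-0.94,0,1],[0,0,0,0.5,-0.94,0,1]]' >/dev/null
python3 -m inch '[[0,0,0,0.5,-0.94,0,1],[0,0,0,0.5,-0.94,0,1],[0,0,0,0.5,-0.94,0,1],[0,0,0,0.5,-0.94,0,1],[0,0,0,0.5,-0.94,0,1],[0,0,0,0.5,-0.94,0,1],[0,0,0,0,0,0,1],[0,0,0,0,0,0,1]]' >/dev/null
python3 -c "
from h import *
st(-46,86,140)"
```

```text
t 2.77 sorter xy -93.4 -3.6 tip z 230.8 rpy [ 3.141e+00  1.000e-03 -1.170e-01] F [ 0.3 -0.8 -0.9]
rows total dx 1.8964949220928133 dy -3.5832731350775675 dz 3.6304114574176767
```

```bash
python3 -m inch '[[0,0,0,0.45,-0.92,0,1],[0,0,0,0.45,-0.92,0,1],[0,0,0,0.45,-0.91,0,1],[0,0,0,0.45,-0.91,0.6,1],[0,0,0,0,0,1,1],[0,0,0,0,0,1,1],[0,0,0,0,0,0.8,1],[0,0,0,0,0,0,1]]' >/dev/null
python3 - <<'E'
from h import *
st(-48,88,140)
f=get('side');cv2.imwrite('pics/s1.png',cv2.resize(f['pixels'][130:300,160:380,::-1],None,fx=3.4,fy=3.4))
E
```

```text
t 3.43 sorter xy -51.5 85.3 tip z 141.9 rpy [ 3.14   0.007 -0.119] F [-1.5  0.2 -0. ]
rows total dx 0.13870383742778017 dy -0.10876837518516197 dz 0.07786045444632123
```

View pics/s1.png

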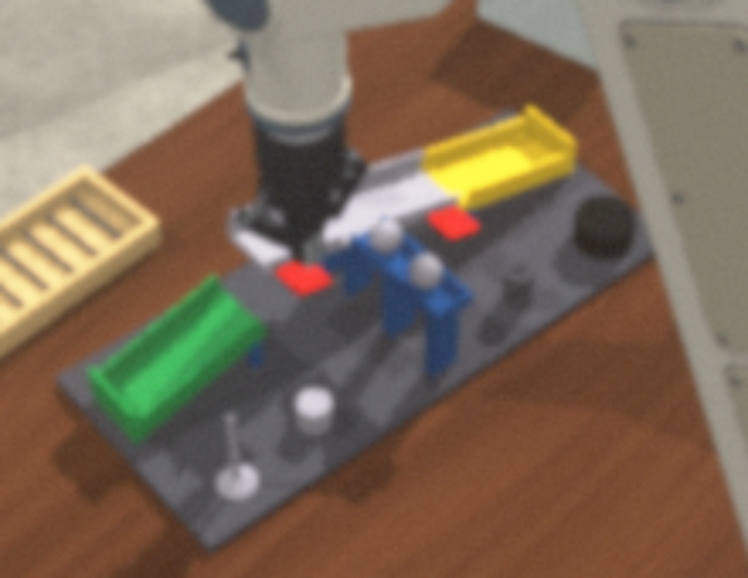

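The closed fingertips are at crop (305,255), straight above the raised left tab at (303,278). I'll press now.

```bash
python3 -m inch '[[0,0,0,0.1,-0.1,0.3,1],[0,0,0,0,0,0.3,1],[0,0,0,0,0,0.3,1],[0,0,0,0,0,0.3,1],[0,0,0,0,0,0.3,1],[0,0,0,0,0,0.3,1],[0,0,0,0,0,0.3,1],[0,0,0,0,0,0.3,1]]'
python3 -c "
from h import *
st(-48,88,84)
for b in blobs(get('side')):
  if b[0]=='red':print(*b)"
```

```text
clock: 4.15
eef_pos: [620.8, 78.7, 107.5]
tcp_rot: [3.142, 0.0, -0.119]
contact_force: [-0.0, -0.1, -0.0]
opening: 0.005
grasp_force: 0.0
t 4.15 sorter xy -46.0 89.4 tip z 85.5 rpy [ 3.142  0.    -0.119] F [-0.  -0.1 -0. ]
rows total dx -0.08030154274164375 dy 0.05502169150350937 dz 0.05818636940978592
red 82 [292.9 187.6] [599.  -98.2 105.2] [ 580. -114.   99.] [618. -81. 112.]
red 52 [247.1 221.5] [614.4  89.1  81.7] [602.  68.  76.] [636.  99.  90.]
```

```bash
python3 -m inch '[[0,0,0,0,0,-0.6,1],[0,0,0,0,0,-1,1],[0,0,0,0,0,-1,1],[0,0,0,-0.6,0.5,-0.6,1],[0,0,0,-0.9,0.8,0,1],[0,0,0,-0.9,0.8,0,1],[0,0,0,-0.9,0.8,0,1],[0,0,0,-0.9,0.7,0,1]]' >/dev/null
python3 -m inch '[[0,0,0,0,0,0,1],[0,0,0,0,0,0,1]]' >/dev/null
python3 - <<'E'
from h import *
st(-150,0,160)
for n in ('side','top'):
 f=get(n)
 for b in blobs(f):
  if b[0]=='red':print(*b)
 if n=='side':
  cv2.imwrite('pics/s2.png',cv2.resize(f['pixels'][130:300,160:380,::-1],None,fx=3.4,fy=3.4))
E
```

```text
t 5.03 sorter xy -151.6 -1.1 tip z 166.5 rpy [-3.142 -0.    -0.12 ] F [ 0.  -0.   0.3]
rows total dx 0.06412214978658654 dy -0.04549380021740077 dz 0.25916181879270994
red 104 [248.4 222.9] [618.9  80.   68.3] [600.  62.  60.] [637. 100.  79.]
red 102 [302.1 200.5] [ 602.  -101.7  122.7] [ 583. -116.    4.] [617. -88. 131.]
```

View pics/s2.png

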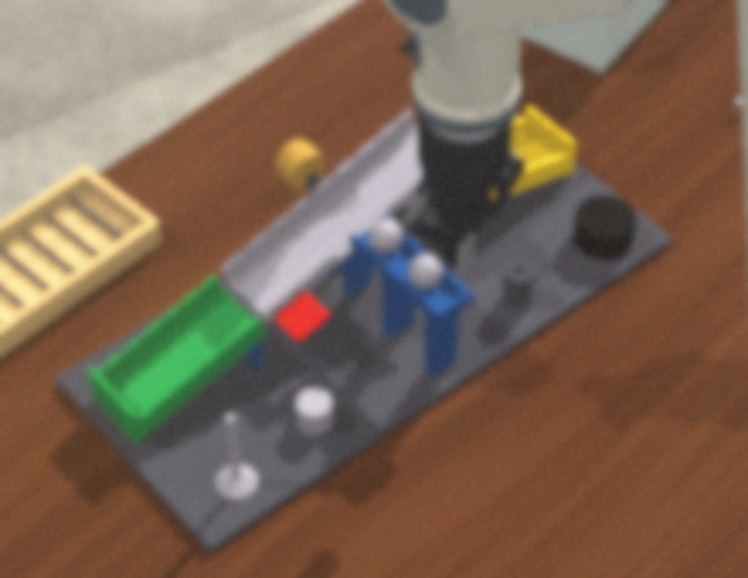

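The gate has rocked over: the left tab is at z 68 and the right one at 123. Both balls are still in the lane, at crop (387,236) and (427,268). I'll lower the fingers behind the rear ball and push slowly.

```bash
python3 -m inch '[[0,0,0,-0.04,-0.04,0.5,1],[0,0,0,0,0,0.5,1],[0,0,0,0,0,0.5,1],[0,0,0,0,0,0.5,1],[0,0,0,0,0,0,1],[0,0,0,0,0,0,1]]'
python3 - <<'E'
from h import *
st(-124,0,116)
f=get('side');cv2.imwrite('pics/s3.png',cv2.resize(f['pixels'][150:280,200:370,::-1],None,fx=4.4,fy=4.4))
E
```

```text
clock: 5.63
eef_pos: [505.6, 3.4, 137.8]
tcp_rot: [3.142, 0.001, -0.118]
contact_force: [-0.7, -0.6, 0.9]
opening: -0.001
grasp_force: 0.0
t 5.63 sorter xy -151.5 1.0 tip z 115.8 rpy [ 3.142e+00  1.000e-03 -1.180e-01] F [-0.7 -0.6  0.9]
rows total dx 1.1011454789422805 dy 0.040867551830894085 dz -0.007102802243476845
```

View pics/s3.png

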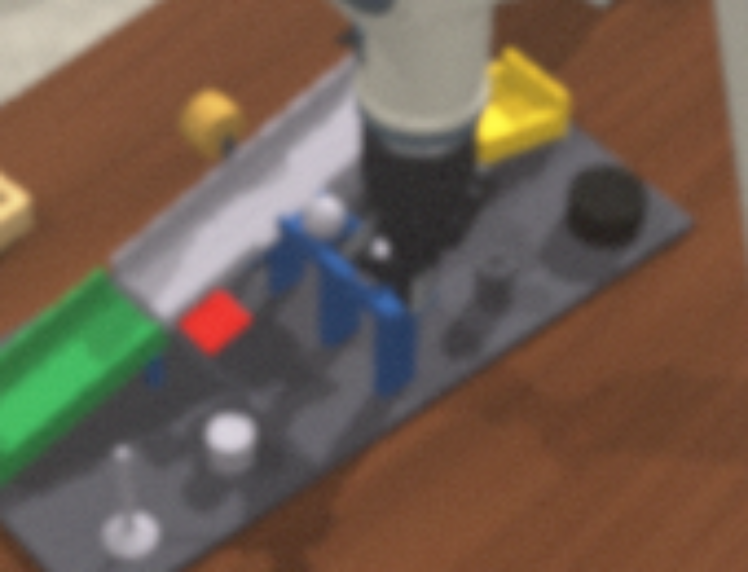

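The fingers are in line with the lane behind the rear ball (crop (380,250)), and the front ball is at (325,215). Pushing.

```bash
python3 -m inch '[[0,0,0,0.15,0.01,0,1],[0,0,0,0.15,0.01,0,1],[0,0,0,0.15,0.01,0,1],[0,0,0,0.15,0,0,1],[0,0,0,0.15,0,0,1],[0,0,0,0.15,0,0,1],[0,0,0,0.15,0,0,1],[0,0,0,0.15,0,0,1]]' 
python3 -m inch '[[0,0,0,0.15,0,0,1],[0,0,0,0.15,0,0,1],[0,0,0,0.15,0,0,1],[0,0,0,0.15,0,0,1],[0,0,0,0.15,0,0,1],[0,0,0,0.15,0,0,1],[0,0,0,0.15,0,0,1],[0,0,0,0.15,0,0,1]]'
python3 - <<'E'
from h import *
st(-40,0,116)
f=get('side');cv2.imwrite('pics/s4.png',cv2.resize(f['pixels'][150:280,180:350,::-1],None,fx=4.4,fy=4.4))
E
```

```text
clock: 6.35
eef_pos: [535.2, -1.5, 138.3]
tcp_rot: [-3.142, 0.0, -0.119]
contact_force: [-0.3, -0.5, 0.5]
opening: -0.003
grasp_force: 0.1
clock: 7.02
eef_pos: [564.9, -5.0, 138.3]
tcp_rot: [-3.142, 0.0, -0.119]
contact_force: [-0.6, -0.4, 0.9]
opening: -0.001
grasp_force: 0.6
t 7.02 sorter xy -91.7 -0.3 tip z 116.3 rpy [-3.142  0.    -0.119] F [-0.6 -0.4  0.9]
rows total dx 2.066334150341105 dy -0.011980360870956304 dz 0.011897509539154498
```

View pics/s4.png

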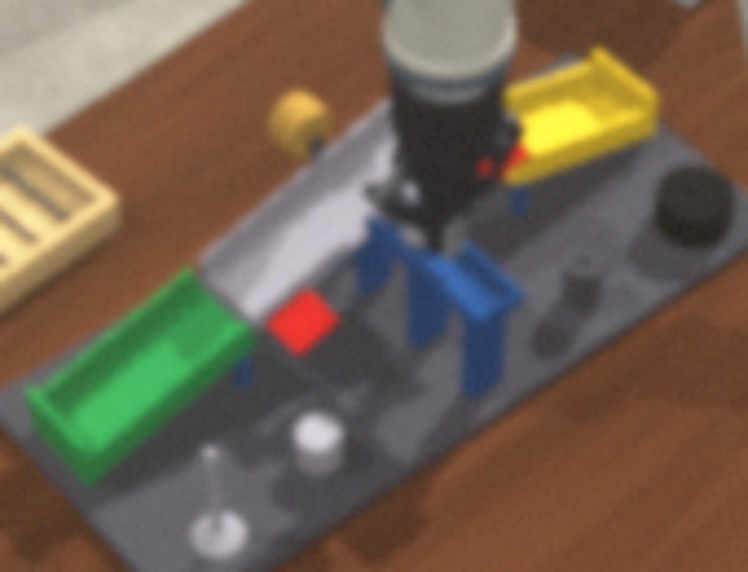

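The balls are now hidden behind the gripper, and the gate is still tipped left. I'll push on past the lane end.

```bash
python3 -m inch '[[0,0,0,0.15,0,0,1],[0,0,0,0.15,0,0,1],[0,0,0,0.15,0,0,1],[0,0,0,0.15,0,0,1],[0,0,0,0.15,0,0,1],[0,0,0,0.15,0,0,1],[0,0,0,0.15,0,0,1],[0,0,0,0.15,0,0,1]]' 
python3 -m inch '[[0,0,0,0.15,0,0,1],[0,0,0,0.15,0,0,1],[0,0,0,0.15,0,0,1],[0,0,0,0.15,0,0,1],[0,0,0,0.15,0,0,1],[0,0,0,0.1,0,0,1],[0,0,0,0,0,0,1],[0,0,0,0,0,0,1]]'
python3 - <<'E'
from h import *
st(-40,0,116)
f=get('side');cv2.imwrite('pics/s5.png',cv2.resize(f['pixels'][150:280,180:350,::-1],None,fx=4.4,fy=4.4))
E
```

```text
clock: 7.73
eef_pos: [594.8, -8.6, 138.3]
tcp_rot: [-3.142, -0.0, -0.119]
contact_force: [0.1, 0.8, 0.5]
opening: -0.002
grasp_force: 0.1
clock: 8.4
eef_pos: [615.6, -11.1, 138.2]
tcp_rot: [3.142, 0.0, -0.119]
contact_force: [-0.3, -0.1, 0.2]
opening: 0.002
grasp_force: 0.0
t 8.4 sorter xy -40.7 -0.3 tip z 116.2 rpy [ 3.142  0.    -0.119] F [-0.3 -0.1  0.2]
rows total dx 0.02661150649447535 dy -0.013815312571633811 dz 0.008651496557336031
```

View pics/s5.png

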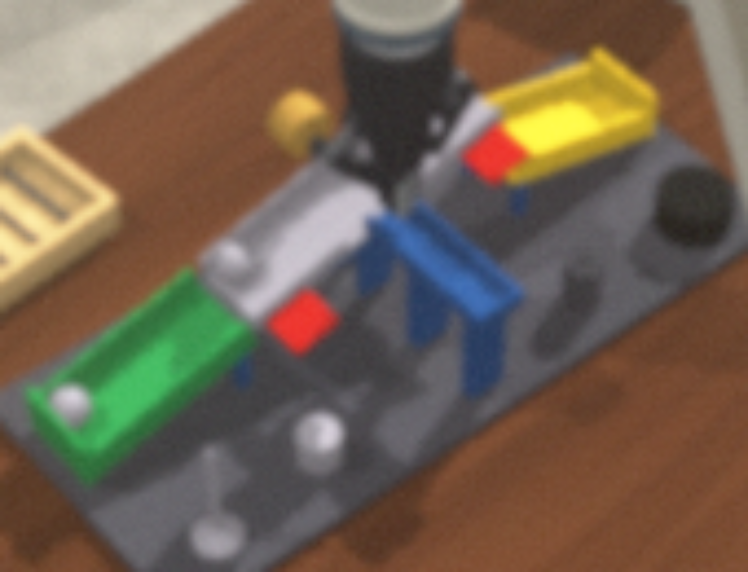

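One ball is at the chute end (70,405), and the second is rolling down the gate at (235,258). Retreating upward.

```bash
python3 -m inch '[[0,0,0,-0.2,0,-0.2,1],[0,0,0,-0.2,0,-0.6,1],[0,0,0,-0.6,0,-1,1],[0,0,0,-1,0,-1,1],[0,0,0,-1,0,-1,1],[0,0,0,-1,0,0,1],[0,0,0,-1,0,0,1],[0,0,0,-0.5,0,0,1]]' >/dev/null
python3 -m inch '[[0,0,0,0,0,0,1],[0,0,0,0,0,0,1],[0,0,0,0,0,0,1],[0,0,0,0,0,0,1],[0,0,0,0,0,0,1],[0,0,0,0,0,0,1],[0,0,0,0,0,0,1],[0,0,0,0,0,0,1]]' >/dev/null
python3 - <<'E'
from h import *
st()
f=get('side');cv2.imwrite('pics/s6.png',cv2.resize(f['pixels'][150:280,180:350,::-1],None,fx=4.4,fy=4.4))
for b in blobs(f):
  if b[0]=='red':print(*b)
E
```

```text
t 9.78 sorter xy -178.1 -0.3 tip z 211.1 rpy [ 3.142  0.    -0.119] F [-0.1  0.2 -0. ]
red 104 [248.5 222.9] [618.8  79.8  68.2] [601.  63.  59.] [638.  99.  78.]
```

View pics/s6.png

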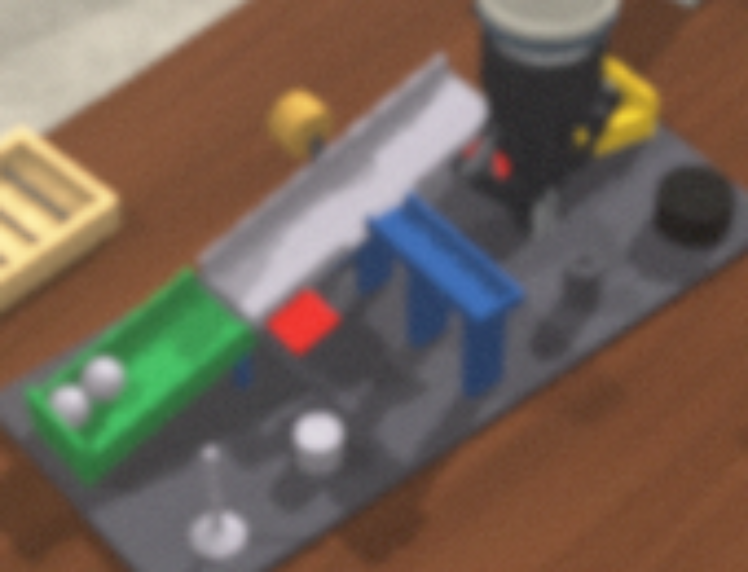

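Both balls sit at the closed end of the green chute, at (70,405) and (103,377). The gate is still down on the left and the bystanders in view haven't moved. I'll wait a moment for things to settle, then hand in.

```bash
python3 -m inch '[[0,0,0,0,0,0,1],[0,0,0,0,0,0,1],[0,0,0,0,0,0,1],[0,0,0,0,0,0,1],[0,0,0,0,0,0,1],[0,0,0,0,0,0,1],[0,0,0,0,0,0,1],[0,0,0,0,0,0,1]]' >/dev/null; python3 -c "
from rig import r
print(r.sign_off())"
```

```text
the job is handed in; nothing more can be done
None
```

I rocked the gate over to the left and pushed both balls off the lane; they came to rest in the green left chute, and I handed the job in at about 10.5 s.

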